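Chuck a brass candlestick foot by hand

ROBOT

A 6-joint arm with a two-finger parallel gripper is mounted at the origin on the work surface. World frame = base frame: x ahead of the robot, y to its left, z up, the work surface at z = 0. Lengths are in m, angles in rad, forces in N, time in s.
With the tool pointing down it reaches from about 0.25 to 0.775 m from the base axis. Payload 4 kg.
Tool frame: the origin (TCP) lies midway between the tips of the shut fingers; the grasp point (between the pads) lies 19 mm behind it; z points along the fingers, y is the line along which they close (so a half turn about z gives the same grasp; the last joint's range is limited). The gripper opens to 94 mm and grips with 3 to 60 N. Pads are 16 mm wide; open, the fingers measure 119 mm over their backs; the gripper's body (75 mm by 177 mm) begins 78 mm behind the grasp point.
Start: joints at [-1.378, 0.087, 1.371, -0, 1.684, -0.103], TCP at [0.16, -0.526, 0.206] pointing down, gripper open.
Joint ranges: [-3.1, 3.1], [-0.76, 2.03], [0.27, 2.55], [-1.08, 4.22], [0.17, 2.65], [-2.57, 2.57]. Speed limits (rad/s): [2.79, 2.79, 3.14, 3.14, 3.14, 3.14].

INTERFACE

Orientations are given as [roll, pitch, yaw] about the fixed x, y, z axes, in that order (R = Rz(yaw) Ry(pitch) Rx(roll)).
In Python, from bench import robot gives the robot as it stands. The module is installed in compiled form; this text tells all that it offers.
- The arm moves only by the tool arm_command, never from a script. Its argument "targets" is a list of rows, each a list of 4 numbers: the shift along the world's x, y, z as a fraction of full scale, then the turn about the world's z as a fraction of full scale. A call has 1 to 8 rows; each row is the pose to reach, as a shift and turn from the pose commanded when the call began; what a row does not reach only later rows make up. Full scale, the value 1, is 0.5 m for a shift and 120 degrees for a turn. A row lasts 1/12 s, in which the tool goes at most 41.7 mm and 7.16 degrees, less where a joint would pass 70% of its speed; a pose out of reach is approached as far as the arm can. A call with a number of a shift or a turn outside -1 to 1 is refused whole. A call with a gripper value outside its range is refused whole. "claw" is the closure, from 0 (fully open) to 1 (shut), set as the call begins (left out, the last holds). The fingers move at their own pace and stop on an object; the grip force is fixed at half the most. Time passes only in rows, so rows that repeat a pose let the fingers close. It gives the time, the measured TCP pose, the force, the opening and the grip force at its end, in the units of the state.
- robot.get_obs(): the state, without advancing time (a new reading comes with each control period).
- robot.snapshot(name): name is "side" or "top" or "wrist"; returns the picture (420x560x3 uint8, red, green, blue); there is no depth.
- robot.camera_info(name): a dict with "vfov" (degrees; the focal length in pixels is half the picture's height over the tangent of half this angle, whatever the lens; pixels are square), "cx", "cy" (the principal point, pixels), "extrinsics" (4x4, takes a point from camera to world coordinates); the wrist camera has in their place "T_tool_cam" (4x4, takes a point from camera to tool coordinates, whose origin is the TCP and whose axes are the flange's). Camera axes: x right, y up, looking along -z (the intrinsics and any distortion apply to the point x, -y, -z); pixel columns grow to the right and rows downward; lengths in m; the calibration is good to about 2 mm. A picture is of the moment at which its call begins: read the wrist's pose just before it. camera_info takes no time and is no camera call.
- robot.close_job(): hands the job in; it is judged then, once.
The state is a dict: "time": time; "joint_positions": joint angles; "qvel": joint speeds; "joint_torque": joint torques, N m; "tool_pos": TCP position; "ee_rot": TCP orientation; "wrist_force": force on the tool from outside, world axes, zero at the start; "wrist_torque": the same for the moment, N m; "width": finger opening in m; "finger_force": force on a finger pad.
Only numpy, scipy, OpenCV 4.12 (cv2) and the standard library are available. Lean on these libraries where they do the work, as an engineer would, in place of code of your own. Each camera call takes 0.05 s, during which the arm holds its last target. There are 200 camera calls.

TASK

Stand the brass candlestick foot that is alone on the round cork pad upright in the middle of the three-jaw chuck, let go of it, then wind the chuck's hand ring round clockwise by its crank knob (more than a full turn) until all three jaws have closed on it and hold it snugly. Feel for the jaws biting and stop soon after: do not go on forcing the ring, and do not disturb the other two castings, the mug or the glass jar.

Things in the scene. Friction and masses are not known exactly. Their poses are not given: they have to be found in the camera images.
- pad: round cork pad, 100 mm across, 4 mm thick, fixed; one casting stands on it. Origin: centre of its underside, on the table.
- casting_a: turned brass candlestick foot: a round foot 25 mm tall whose diameter is between 40 and 54 mm (each of the three differs; not marked), and on it a straight round stem 30 mm in diameter up to 72 mm overall height (a decorative cone hides the lowest 11 mm of the stem). About 0.3 kg. Origin: centre of the underside, z up along the axis.
- casting_b: turned brass candlestick foot: a round foot 25 mm tall whose diameter is between 40 and 54 mm (each of the three differs; not marked), and on it a straight round stem 30 mm in diameter up to 72 mm overall height (a decorative cone hides the lowest 11 mm of the stem). About 0.3 kg. Origin: centre of the underside, z up along the axis.
- casting_c: turned brass candlestick foot: a round foot 25 mm tall whose diameter is between 40 and 54 mm (each of the three differs; not marked), and on it a straight round stem 30 mm in diameter up to 72 mm overall height (a decorative cone hides the lowest 11 mm of the stem). About 0.3 kg. Origin: centre of the underside, z up along the axis.
- chuck_face (a point): centre of the face of the steel three-jaw chuck, which lies on its back, bolted down, z up; face 158 mm across, 50 mm above the table. The jaws stand on the face, wide open at the start: gripping faces 47 to 49 mm from the centre.
- scroll: the chuck's aluminium hand ring, lying around it, outer radius 107 mm, top 34 mm above the table. Clockwise seen from above it moves all jaws inward, 22 mm a turn; it stays where left. Turning it free takes about 3 N at the knob, plus 1 N for every 9 N with which each jaw presses; 30 N a jaw is snug, over 80 N spoils the casting. Origin on the axis, 16 mm above the table; x points to the knob.
- knob_grip (a point): centre of the ring's black crank knob at the height to grip, 93.5 mm from the chuck's axis, 99 mm above the table. The knob is an upright cylinder, 20 mm in diameter, from 66 to 120 mm above the table, on a thin pin; it spins freely on its own pin, so that it can be held with a steady hand while it goes round.
- jaw0: one of three equal steel jaws on the chuck's face, 120 degrees apart, 22 mm tall, 14 mm wide, 28 mm long radially, with a sprung dark rubber tip that yields about 1 mm for 18 N. Origin: foot of its (unpressed) gripping face, on the level of the chuck's face; its x axis points outward from the chuck's centre, it slides inward along -x.
- jaw1: one of three equal steel jaws on the chuck's face, 120 degrees apart, 22 mm tall, 14 mm wide, 28 mm long radially, with a sprung dark rubber tip that yields about 1 mm for 18 N. Origin: foot of its (unpressed) gripping face, on the level of the chuck's face; its x axis points outward from the chuck's centre, it slides inward along -x.
- jaw2: one of three equal steel jaws on the chuck's face, 120 degrees apart, 22 mm tall, 14 mm wide, 28 mm long radially, with a sprung dark rubber tip that yields about 1 mm for 18 N. Origin: foot of its (unpressed) gripping face, on the level of the chuck's face; its x axis points outward from the chuck's centre, it slides inward along -x.
- mug: terracotta mug, 80 mm across, 85 mm tall; leave alone. Origin: centre of its underside.
- jar: glass jar, 60 mm across, 75 mm tall; leave alone. Origin: centre of its underside.
Not all that is in view belongs to the job. What is shaped like the part that bears chuck_face but red is not meant.

How it is judged:
On the way, in this order (a step that is already met when the one before it is completed fails the run):
1. the casting from the pad stands upright in the middle of the chuck, between the jaws, let go (((horizontal distance between casting_a and chuck_face below 0.02 m and z of casting_a in the frame of chuck_face between -0.004 and 0.004 m and angle between casting_a's own z axis and vertical below 0.06 rad and horizontal distance between each of casting_b, casting_c and pad above 0.06 m and distance of each of casting_b, casting_c from where it was at the start of the episode below 0.015 m and contact force between the fingers and casting_a below 0.05 N) or (horizontal distance between casting_b and chuck_face below 0.02 m and z of casting_b in the frame of chuck_face between -0.004 and 0.004 m and angle between casting_b's own z axis and vertical below 0.06 rad and horizontal distance between each of casting_a, casting_c and pad above 0.06 m and distance of each of casting_a, casting_c from where it was at the start of the episode below 0.015 m and contact force between the fingers and casting_b below 0.05 N) or (horizontal distance between casting_c and chuck_face below 0.02 m and z of casting_c in the frame of chuck_face between -0.004 and 0.004 m and angle between casting_c's own z axis and vertical below 0.06 rad and horizontal distance between each of casting_a, casting_b and pad above 0.06 m and distance of each of casting_a, casting_b from where it was at the start of the episode below 0.015 m and contact force between the fingers and casting_c below 0.05 N))), for 0.2 s.
2. the ring has been wound until all three jaws press on it (((horizontal distance between casting_a and chuck_face below 0.004 m and z of casting_a in the frame of chuck_face between -0.004 and 0.004 m and angle between casting_a's own z axis and vertical below 0.06 rad and horizontal distance between each of casting_b, casting_c and pad above 0.06 m and distance of each of casting_b, casting_c from where it was at the start of the episode below 0.015 m and contact force between each of jaw0, jaw1, jaw2 and casting_a above 5 N) or (horizontal distance between casting_b and chuck_face below 0.004 m and z of casting_b in the frame of chuck_face between -0.004 and 0.004 m and angle between casting_b's own z axis and vertical below 0.06 rad and horizontal distance between each of casting_a, casting_c and pad above 0.06 m and distance of each of casting_a, casting_c from where it was at the start of the episode below 0.015 m and contact force between each of jaw0, jaw1, jaw2 and casting_b above 5 N) or (horizontal distance between casting_c and chuck_face below 0.004 m and z of casting_c in the frame of chuck_face between -0.004 and 0.004 m and angle between casting_c's own z axis and vertical below 0.06 rad and horizontal distance between each of casting_a, casting_b and pad above 0.06 m and distance of each of casting_a, casting_b from where it was at the start of the episode below 0.015 m and contact force between each of jaw0, jaw1, jaw2 and casting_c above 5 N))), for 0.2 s.
At the end, for the whole second after the job is handed in: The casting that was on the round pad stands upright (within 0.06 rad) on the chuck's face (within 4 mm of it in height), within 4 mm of its centre, at rest, each of the three jaws pressing on it with more than 5 N; the other two castings are within 15 mm of where they started (((horizontal distance between casting_a and chuck_face below 0.004 m and z of casting_a in the frame of chuck_face between -0.004 and 0.004 m and angle between casting_a's own z axis and vertical below 0.06 rad and horizontal distance between each of casting_b, casting_c and pad above 0.06 m and distance of each of casting_b, casting_c from where it was at the start of the episode below 0.015 m and contact force between each of jaw0, jaw1, jaw2 and casting_a above 5 N and linear speed of casting_a below 0.01 m/s) or (horizontal distance between casting_b and chuck_face below 0.004 m and z of casting_b in the frame of chuck_face between -0.004 and 0.004 m and angle between casting_b's own z axis and vertical below 0.06 rad and horizontal distance between each of casting_a, casting_c and pad above 0.06 m and distance of each of casting_a, casting_c from where it was at the start of the episode below 0.015 m and contact force between each of jaw0, jaw1, jaw2 and casting_b above 5 N and linear speed of casting_b below 0.01 m/s) or (horizontal distance between casting_c and chuck_face below 0.004 m and z of casting_c in the frame of chuck_face between -0.004 and 0.004 m and angle between casting_c's own z axis and vertical below 0.06 rad and horizontal distance between each of casting_a, casting_b and pad above 0.06 m and distance of each of casting_a, casting_b from where it was at the start of the episode below 0.015 m and contact force between each of jaw0, jaw1, jaw2 and casting_c above 5 N and linear speed of casting_c below 0.01 m/s))); the robot touches nothing.
It fails at once if the casting is overtightened: a jaw presses on it with more than 80 N (contact force between any of jaw0, jaw1, jaw2 and casting_a above 80 N or contact force between any of jaw0, jaw1, jaw2 and casting_b above 80 N or contact force between any of jaw0, jaw1, jaw2 and casting_c above 80 N).
It fails at once if a casting that was not on the round pad is shifted by more than 50 mm, or any casting is knocked over (distance of each of casting_a, casting_b from where it was at the start of the episode above 0.05 m or distance of each of casting_a, casting_c from where it was at the start of the episode above 0.05 m or distance of each of casting_b, casting_c from where it was at the start of the episode above 0.05 m or angle between any of casting_a, casting_b, casting_c's own z axis and vertical above 0.8 rad).
It fails at once if the mug or the jar is shifted by more than 30 mm (distance of any of mug, jar from where it was at the start of the episode above 0.03 m).
It also fails if it takes over 70 s, if anything falls off the work surface, if the arm or the gripper's body presses on something with over 40 N, if the wrist force passes 120 N, or if a joint passes its speed limit or range.

## Working session

There is one attempt and no reset: what is moved stays moved. The work goes in short steps, Python scripts to look and compute and a tool call to move; the robot and the scene stay as the last step left them, time stands still between calls to the robot, and variables do not carry over. Pictures are saved under pics/ and viewed, at most 10 in all, crops included, and the job is handed in when it is done.

Besides the shell and the picture viewer there is one more tool, called after "Request:" in YAML: its name, and indented under it one key for each argument. arm_command: Moves the arm, as the interface text tells. Shift numbers are shares of 0.5 m and turn numbers shares of 120 degrees, none past 1 either way. Its arguments: {"type":"object","properties":{"targets":{"type":"array"},"claw":{"type":"number"}},"required":["targets"]}

```bash
mkdir -p pics; python3 - <<'E'
from bench import robot
import cv2,numpy as np
print(robot.get_obs())
for n in ("side","top","wrist"):
    print(n,robot.camera_info(n))
    cv2.imwrite(f"pics/{n}0.png",robot.snapshot(n)[:,:,::-1])
E
```

```text
{'time': 0.0, 'joint_positions': array([-1.37809799e+00,  8.79118645e-02,  1.37217603e+00,  8.74928658e-06,
        1.68359567e+00, -1.03131908e-01]), 'qvel': array([ 0.00013543,  0.00158542, -0.00065239,  0.00098366, -0.00144563,
        0.00081614]), 'joint_torque': array([-2.86756585e-04, -3.40186214e+01, -3.02427721e+01,  7.17862090e-02,
        3.31202452e-02, -1.54634722e-04]), 'tool_pos': array([ 0.16022489, -0.52559822,  0.20436743]), 'ee_rot': array([-3.13951374e+00, -2.23907590e-04,  2.95830984e-01]), 'wrist_force': array([ 0.1152838 ,  0.43592885, -0.73462724]), 'wrist_torque': array([-0.01118275, -0.01775856, -0.0334643 ]), 'finger_force': 0.0, 'width': 0.09391680232506928}
side {'vfov': 44.627421082020774, 'cx': 274.35775948618914, 'cy': 202.51589673255503, 'extrinsics': array([[-0.82487619,  0.34433613, -0.4483435 , -0.19304564],
       [-0.56528606, -0.49460946,  0.66016146,  1.00025315],
       [ 0.00556251,  0.7979938 ,  0.60263998,  0.90803035],
       [ 0.        ,  0.        ,  0.        ,  1.        ]])}
top {'vfov': 44.886087247632446, 'cx': 271.896964682705, 'cy': 208.85751118294382, 'extrinsics': array([[-0.01485269,  0.99829848, -0.05638751,  0.37709257],
       [-0.99987895, -0.01456746,  0.00546599,  0.09618065],
       [ 0.00463526,  0.05646187,  0.998394  ,  1.33021752],
       [ 0.        ,  0.        ,  0.        ,  1.        ]])}
wrist {'vfov': 68.42271538176885, 'cx': 282.6490383056705, 'cy': 209.14804208211697, 'T_tool_cam': array([[ 1.91406802e-04,  9.71203778e-01,  2.38250255e-01,
         6.77583903e-02],
       [ 9.99999972e-01, -2.18840992e-04,  8.86983380e-05,
         5.86226303e-04],
       [ 1.38283083e-04,  2.38250232e-01, -9.71203793e-01,
        -1.79058131e-01],
       [ 0.00000000e+00,  0.00000000e+00,  0.00000000e+00,
         1.00000000e+00]])}
```

View pics/top0.png

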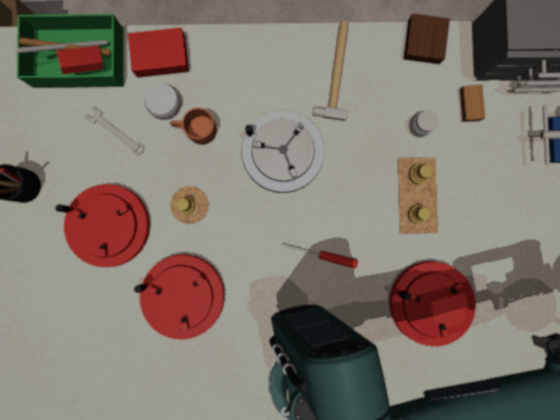

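View pics/side0.png

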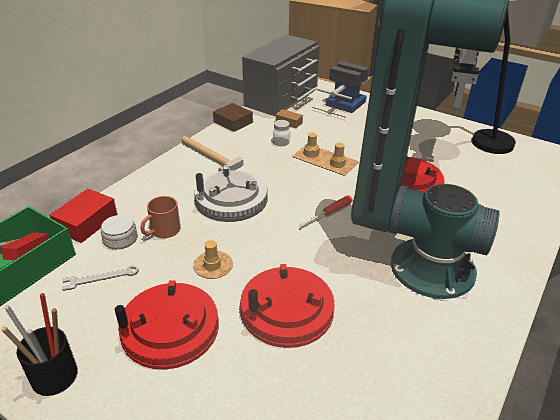

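Top view: the pad with the lone casting is at (188,205), the grey chuck at (283,150) with its knob at (250,130), the mug at (199,124), the jar at (424,122), and the other two castings at about (422,172) and (422,213). The side view shows the same layout.

```bash
cat > h.py <<'E'
from bench import robot
import cv2,numpy as np
from scipy.spatial.transform import Rotation as R
def cam(n,obs=None):
    c=robot.camera_info(n); f=210/np.tan(np.radians(c['vfov']/2))
    if n=='wrist':
        o=obs; T=np.eye(4); T[:3,:3]=R.from_euler('xyz',o['ee_rot']).as_matrix(); T[:3,3]=o['tool_pos']
        E=T@c['T_tool_cam']
    else: E=c['extrinsics']
    return f,c['cx'],c['cy'],E
def ray(C,u,v):
    f,cx,cy,E=C
    return E[:3,3],E[:3,:3]@np.array([(u-cx)/f,-(v-cy)/f,-1])
def onz(C,u,v,z):
    o,d=ray(C,u,v); return o+d*(z-o[2])/d[2]
def proj(C,p):
    f,cx,cy,E=C; q=E[:3,:3].T@(np.array(p)-E[:3,3]); return cx+f*q[0]/-q[2],cy-f*q[1]/-q[2]
def blobs(m,amin=30):
    n,l,s,c=cv2.connectedComponentsWithStats(m.astype(np.uint8),connectivity=8)
    return [(c[i],s[i],l==i) for i in range(1,n) if s[i][4]>=amin]
def circ(m):
    """ellipse of outer hull"""
    p=cv2.findContours(m.astype(np.uint8),cv2.RETR_EXTERNAL,cv2.CHAIN_APPROX_NONE)[0]
    p=max(p,key=len); return cv2.fitEllipse(cv2.convexHull(p)),cv2.boundingRect(p)
E
python3 - <<'E'
from h import *
im=cv2.imread('pics/top0.png'); hsv=cv2.cvtColor(im,cv2.COLOR_BGR2HSV)
C=cam('top')
for nm,(x,y) in dict(pad=(175,205),padstem=(184,204),chuckface=(283,135),ring=(250,165),table=(230,230),knob=(250,130),cork=(410,190),st=(425,170)).items(): print(nm,hsv[y,x])
# pad
m=(hsv[...,0]>8)&(hsv[...,0]<28)&(hsv[...,1]>90)
roi=np.zeros_like(m); roi[175:240,160:220]=1
e,b=circ(m&roi); print('pad',e,b,onz(C,*e[0],.004))
# knob dark
m=hsv[...,2]<60
roi[:]=0; roi[115:150,235:265]=1
for c,s,l in blobs(m&roi,10): print('knob',c,s,onz(C,*c,.12),onz(C,*c,.1))
# jaws
roi[:]=0; roi[115:185,250:315]=1
for c,s,l in blobs((hsv[...,2]<75)&roi,4): print('dark',c,s,onz(C,*c,.06))
cv2.imwrite('pics/crop.png',cv2.resize(im[95:235,150:330],None,fx=4,fy=4,interpolation=cv2.INTER_CUBIC))
E
```

```text
pad [ 18 112 155]
padstem [ 23 127 157]
chuckface [ 15  16 155]
ring [ 90   3 160]
table [ 35  19 160]
knob [150  11  23]
cork [ 15 121 145]
st [ 23 129 156]
pad ((189.0499267578125, 204.57276916503906), (36.18498992919922, 36.516876220703125), 66.07645416259766) (171, 187, 37, 36) [0.4663608  0.30512956 0.004     ]
knob [249.05172414 130.10344828] [246 126   7  10  58] [0.63591238 0.14166992 0.12      ] [0.64018962 0.14242167 0.1       ]
knob [262.5 145.6] [261 144   4   4  10] [0.59787326 0.10985458 0.12      ] [0.60152188 0.11008055 0.1       ]
dark [251.         130.26666667] [250 125   4  11  30] [0.64825971 0.13901432 0.06      ]
dark [295.75 131.95] [294 130   5   5  20] [0.64239987 0.02612546 0.06      ]
dark [262.3125 145.1875] [261 143   4   5  16] [0.60987417 0.11099045 0.06      ]
dark [290.46153846 167.07692308] [289 166   5   4  13] [0.55336564 0.04098697 0.06      ]
```

View pics/crop.png

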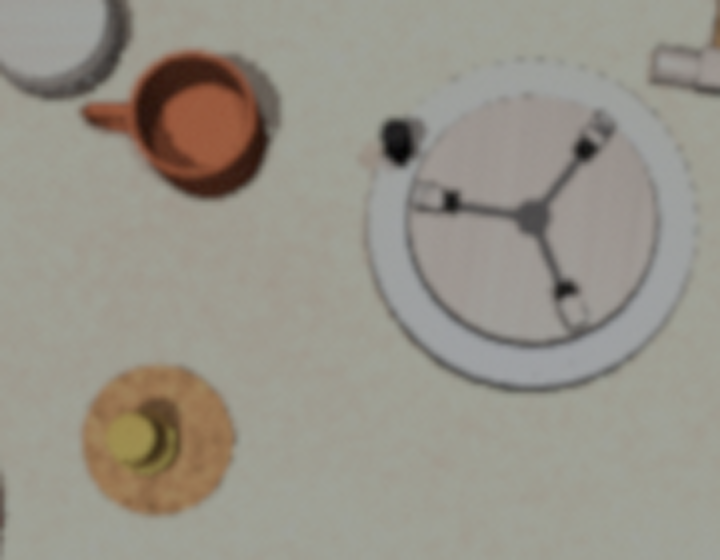

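The crop shows the casting's stem top at full-image (182.8,204.3), the foot around (187.5,206), the chuck's centre bore at (283.3,149.3) and the knob at (250,130). The jaws are wide open.

```bash
python3 - <<'E'
from h import *
C=cam('top'); S=cam('side')
print('stem',onz(C,182.75,204.25,.076),'foot',onz(C,187.5,206.2,.029))
print('chuck',onz(C,283.25,149.25,.05)); k=onz(C,249.3,128,.12);print('knob',k)
for p in (onz(C,182.75,204.25,.076),onz(C,283.25,149.25,.05),k): print(proj(S,p))
print('mug',onz(C,199,121,.085))
E
```

```text
stem [0.46253969 0.30932975 0.076     ] foot [0.46055764 0.30518234 0.029     ]
chuck [0.60055757 0.05809508 0.05      ]
knob [0.64101611 0.14100994 0.12      ]
(np.float64(211.05035529162467), np.float64(241.96194998301755))
(np.float64(230.95199671570805), np.float64(183.83907745548595))
(np.float64(199.68272764504366), np.float64(172.40056392809308))
mug [0.66788643 0.26658182 0.085     ]
```

Request:
arm_command:
  targets:
    - [0.48,0.64,0.1,0]
    - [0.48,0.64,0.1,0]
    - [0.48,0.64,0.1,0]
    - [0.48,0.64,0.1,0]
    - [0.48,0.64,0.1,0]
    - [0.48,0.64,0.1,0]
    - [0.48,0.64,0.1,0]
    - [0.48,0.64,0.1,0]
  claw: 0

```text
time: 0.82
tool_pos: [0.3594, -0.2596, 0.2469]
ee_rot: [3.141, -0.0, 0.295]
wrist_force: [0.1, -0.1, -0.4]
width: 0.0942
finger_force: 0.0
```

Request:
arm_command:
  targets:
    - [0.37,0.62,0,0]
    - [0.37,0.62,0,0]
    - [0.37,0.62,0,0]
    - [0.37,0.62,0,0]
    - [0.37,0.62,0,0]
    - [0.37,0.62,0,0]
    - [0.37,0.62,0,0]
    - [0.37,0.62,0,0]

```text
time: 1.48
tool_pos: [0.5301, 0.0268, 0.2466]
ee_rot: [3.141, 0.0, 0.296]
wrist_force: [-0.4, -0.8, -0.5]
width: 0.0939
finger_force: 0.0
```

Request:
arm_command:
  targets:
    - [0,0,0,0]
    - [0,0,0,0]
    - [0,0,0,0]

```text
time: 1.73
tool_pos: [0.5293, 0.0246, 0.2463]
ee_rot: [3.141, 0.001, 0.296]
wrist_force: [0.3, -0.4, 0.7]
width: 0.0941
finger_force: 0.0
```

```bash
python3 - <<'E'
from h import *
o=robot.get_obs(); im=robot.snapshot('wrist')[:,:,::-1]; np.save('o1.npy',o,allow_pickle=True)
print(o['tool_pos'],o['ee_rot']); C=cam('wrist',o)
print(proj(C,[.6006,.0581,.05]),proj(C,[.641,.141,.12]))
cv2.imwrite('pics/w1.png',im)
E
```

```text
[0.52925405 0.02456301 0.24632705] [3.14134078e+00 1.46110269e-03 2.96318017e-01]
(np.float64(272.55822508551205), np.float64(124.09872387424478)) (np.float64(194.8363486065416), np.float64(49.77775188380264))
```

View pics/w1.png

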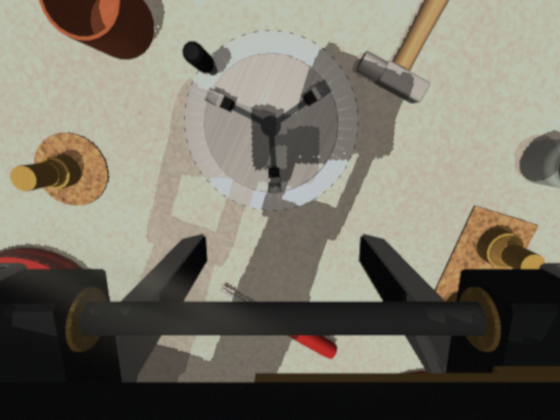

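The wrist view shows the chuck bore at (270,125), the knob top at about (191,47) and the pad casting at left (stem top at 23,177). It agrees with the prediction to within about 3 px.

Request:
arm_command:
  targets:
    - [-0.136,0.566,-0.09,0]
    - [-0.136,0.566,-0.09,0]
    - [-0.136,0.566,-0.09,0]
    - [-0.136,0.566,-0.09,0]
    - [-0.136,0.566,-0.09,0]
    - [-0.136,0.566,-0.09,0]
    - [-0.136,0.566,-0.09,0]
    - [-0.136,0.566,-0.09,0]

```text
time: 2.45
tool_pos: [0.459, 0.3114, 0.2005]
ee_rot: [-3.139, 0.002, 0.3]
wrist_force: [-0.6, -0.1, -0.0]
width: 0.094
finger_force: 0.0
```

Request:
arm_command:
  targets:
    - [0,0,0,0]
    - [0,0,0,0]
    - [0,0,0,0]

```text
time: 2.7
tool_pos: [0.4626, 0.3057, 0.2025]
ee_rot: [3.141, -0.001, 0.293]
wrist_force: [-1.3, -0.5, 0.1]
width: 0.0944
finger_force: 0.0
```

```bash
python3 - <<'E'
from h import *
o=robot.get_obs(); im=robot.snapshot('wrist')[:,:,::-1]
print(o['tool_pos'],o['ee_rot']); C=cam('wrist',o)
o1=np.load('o1.npy',allow_pickle=True).item(); print('chuck',onz(cam('wrist',o1),270,125,.05),onz(cam('wrist',o1),191,47,.12))
print(proj(C,[.462,.307,.076]))
hsv=cv2.cvtColor(np.ascontiguousarray(im),cv2.COLOR_BGR2HSV)
u,v=map(int,proj(C,[.462,.307,.076])); print(hsv[v,u-12:u+60:6])
cv2.imwrite('pics/w2.png',im)
E
```

```text
[0.46257291 0.30565597 0.20253873] [ 3.14085379e+00 -1.06231357e-03  2.92685684e-01]
chuck [0.59874803 0.06067667 0.05      ] [0.64222459 0.14482414 0.12      ]
(np.float64(280.571123375055), np.float64(202.52382596952))
[[ 19 151 220]
 [ 19 152 221]
 [ 18 154 220]
 [ 19 152 220]
 [ 19 133 216]
 [ 15 132 186]
 [ 15 129 211]
 [ 15 129 216]
 [ 15 131 177]
 [ 18  41 142]
 [ 17  43 136]
 [ 18  43 138]]
```

View pics/w2.png

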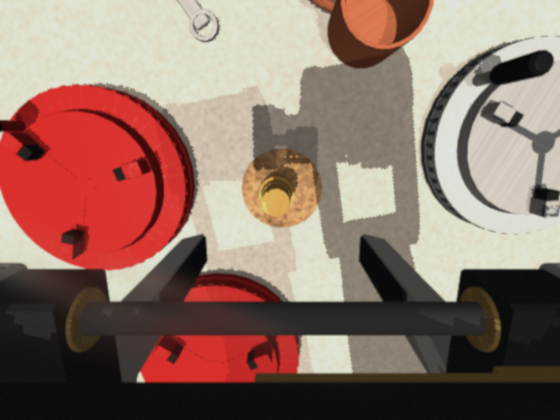

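The stem top is at (276,202), 4 px left of the prediction and midway between the fingers. The pose readings look noisy, so I'll average them.

```bash
python3 - <<'E'
from h import *
P=[]
for i in range(6):
    o=robot.get_obs(); im=robot.snapshot('wrist'); P.append(np.r_[o['tool_pos'],o['ee_rot']%(2*np.pi)])
P=np.array(P); print(P.round(4)); 
o['tool_pos']=P[:,:3].mean(0); r=P[:,3:].mean(0); o['ee_rot']=np.where(r>np.pi+1,r-2*np.pi,r); C=cam('wrist',o)
hsv=cv2.cvtColor(im,cv2.COLOR_RGB2HSV)
m=cv2.inRange(hsv,(17,140,180),(24,255,255))
m[:,:240]=0;m[:,330:]=0;m[240:]=0
e,b=circ(m); print(e,b,onz(C,*e[0],.076)); print(proj(C,[.5987,.0607,.05]))
cv2.imwrite('pics/w3.png',cv2.resize(np.hstack([im[140:240,230:330,::-1],cv2.merge([m]*3)[140:240,230:330]]),None,fx=4,fy=4,interpolation=cv2.INTER_CUBIC))
E
```

```text
[[0.4627 0.3057 0.2026 3.1411 6.282  0.2925]
 [0.4626 0.3058 0.2025 3.1413 6.282  0.2926]
 [0.4625 0.3061 0.2025 3.1414 6.2822 0.2928]
 [0.4624 0.3063 0.2024 3.1415 6.2824 0.2932]
 [0.4622 0.3066 0.2023 3.1415 6.2825 0.2937]
 [0.4621 0.3068 0.2021 3.1415 6.2827 0.2941]]
((276.618896484375, 202.62600708007812), (27.486492156982422, 28.347753524780273), 106.36104583740234) (263, 189, 29, 28) [0.46056775 0.31144063 0.076     ]
(np.float64(543.744981223768), np.float64(141.6426244388707))
```

View pics/w3.png

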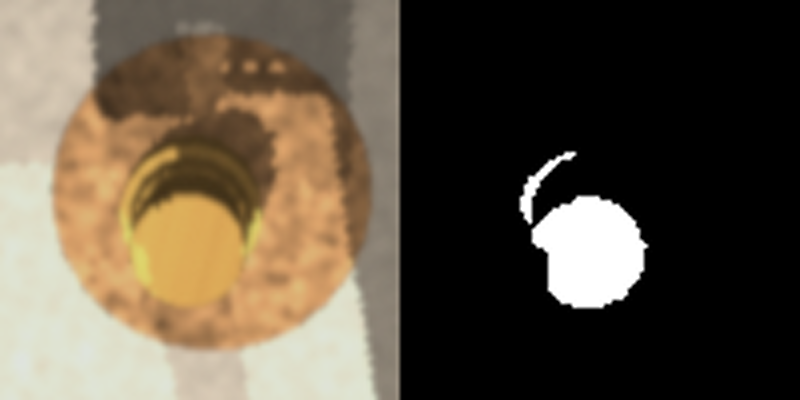

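The stem disc is at full-image (277,202), giving (0.4606, 0.3114). The foot ring is about 36 px across, roughly 41 mm in diameter. Next I descend and grasp.

Request:
arm_command:
  targets:
    - [-0.002,0.003,-0.06,0]
    - [-0.002,0.003,-0.12,0]
    - [-0.002,0.003,-0.18,0]
    - [-0.002,0.003,-0.22,0]
    - [-0.002,0.003,-0.26,0]
    - [-0.002,0.003,-0.29,0]
    - [-0.002,0.003,-0.312,0]
    - [-0.002,0.003,-0.312,0]

```text
time: 3.72
tool_pos: [0.4589, 0.3082, 0.0429]
ee_rot: [3.14, 0.005, 0.296]
wrist_force: [-0.1, 0.2, 0.2]
width: 0.0939
finger_force: 0.0
```

Request:
arm_command:
  targets:
    - [0,0,0,0]
    - [0,0,0,0]
    - [0,0,0,0]
    - [0,0,0,0]
    - [0,0,0,0]
    - [0,0,0,0]
    - [0,0,0,0]
    - [0,0,0,0]
  claw: 1

```text
time: 4.38
tool_pos: [0.4607, 0.3092, 0.046]
ee_rot: [3.142, -0.0, 0.296]
wrist_force: [-0.6, 0.3, 0.2]
width: 0.0441
finger_force: 0.0
```

Request:
arm_command:
  targets:
    - [0,0,0,0]
    - [0,0,0,0]
    - [0,0,0,0]
    - [0,0,0,0]
    - [0,0,0,0]
    - [0,0,0,0]
    - [0,0,0,0]
    - [0,0,0,0]

```text
time: 5.05
tool_pos: [0.4606, 0.3098, 0.0462]
ee_rot: [-3.141, -0.001, 0.296]
wrist_force: [-2.4, 4.1, 3.5]
width: 0.0295
finger_force: 29.9
```

Request:
arm_command:
  targets:
    - [0,0,0.02,0]
    - [0,0,0.06,0]
    - [0,0,0.12,0]
    - [0,0,0.18,0]
    - [0,0,0.24,0]
    - [0,0,0.3,0]
    - [0,0,0.3,0]
    - [0,0,0.3,0]

```text
time: 5.72
tool_pos: [0.4614, 0.3084, 0.1966]
ee_rot: [3.14, -0.002, 0.295]
wrist_force: [0.7, -0.3, -4.3]
width: 0.0293
finger_force: 29.8
```

Request:
arm_command:
  targets:
    - [0.03,-0.05,0,0]
    - [0.06,-0.11,0,0]
    - [0.1,-0.18,0,0]
    - [0.14,-0.25,0,0]
    - [0.18,-0.32,0,0]
    - [0.22,-0.4,0,0]
    - [0.25,-0.46,0,0]
    - [0.276,-0.502,0,0]

```text
time: 6.38
tool_pos: [0.5975, 0.0536, 0.1907]
ee_rot: [3.141, 0.009, 0.292]
wrist_force: [-0.1, -0.3, -3.7]
width: 0.0294
finger_force: 29.8
```

Request:
arm_command:
  targets:
    - [0,0,0,0]
    - [0,0,0,0]
    - [0,0,0,0]
    - [0,0,0,0]
    - [0,0,0,0]
    - [0,0,0,0]

```text
time: 6.88
tool_pos: [0.5981, 0.0593, 0.1957]
ee_rot: [3.142, 0.0, 0.298]
wrist_force: [1.2, -0.1, -3.6]
width: 0.0294
finger_force: 30.0
```

```bash
python3 - <<'E'
from h import *
o=robot.get_obs(); im=robot.snapshot('wrist')[:,:,::-1]
np.save('o4.npy',o,allow_pickle=True)
print(o['tool_pos'],o['ee_rot']); C=cam('wrist',o)
print(proj(C,[.5987,.0607,.05]))
cv2.imwrite('pics/w4.png',im)
E
```

```text
[0.59806125 0.0593398  0.19569669] [3.14153948e+00 3.84934376e-04 2.97592706e-01]
(np.float64(281.08927877270366), np.float64(197.39947033269533))
```

View pics/w4.png

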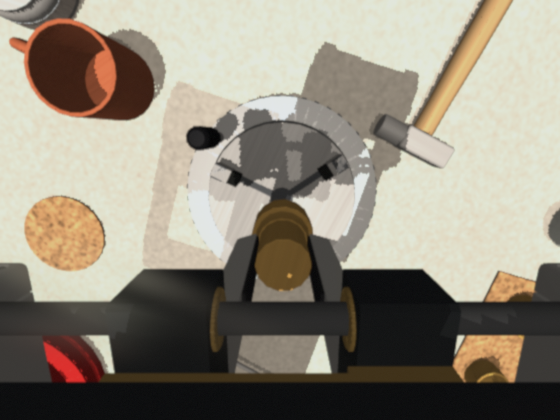

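The wrist view shows the casting held upright and the bore at about (281,195), where predicted. The knob is at (203,138), clear of the fingers, so I lower the casting.

Request:
arm_command:
  targets:
    - [0,0.001,-0.04,0]
    - [0,0.001,-0.09,0]
    - [0,0.001,-0.13,0]
    - [0,0.001,-0.16,0]
    - [0,0.001,-0.18,0]
    - [0,0.001,-0.19,0]
    - [0,0.001,-0.195,0]
    - [0,0.001,-0.2,0]

```text
time: 7.6
tool_pos: [0.5993, 0.0589, 0.0968]
ee_rot: [3.141, -0.002, 0.296]
wrist_force: [-0.3, -0.0, -3.0]
width: 0.0295
finger_force: 30.0
```

Request:
arm_command:
  targets:
    - [0,0,-0.002,0]
    - [0,0,-0.004,0]
    - [0,0,-0.006,0]
    - [0,0,-0.006,0]
    - [0,0,-0.006,0]

```text
time: 8.02
tool_pos: [0.5988, 0.0587, 0.0932]
ee_rot: [3.141, -0.001, 0.296]
wrist_force: [1.3, -0.2, -3.1]
width: 0.0294
finger_force: 30.0
```

Request:
arm_command:
  targets:
    - [0,0,-0.001,0]
    - [0,0,-0.002,0]
    - [0,0,-0.003,0]
    - [0,0,-0.003,0]

```text
time: 8.35
tool_pos: [0.5988, 0.0587, 0.0923]
ee_rot: [3.141, -0.001, 0.296]
wrist_force: [-1.6, 0.0, 0.9]
width: 0.0297
finger_force: 30.0
```

Request:
arm_command:
  targets:
    - [0,0,0,0]
    - [0,0,0,0]
    - [0,0,0,0]
    - [0,0,0,0]
    - [0,0,0,0]
    - [0,0,0,0]
    - [0,0,0,0]
    - [0,0,0,0]
  claw: 0.35

```text
time: 9.02
tool_pos: [0.5986, 0.0587, 0.0913]
ee_rot: [3.141, 0.0, 0.296]
wrist_force: [0.8, 0.4, -0.6]
width: 0.0611
finger_force: 0.0
```

Request:
arm_command:
  targets:
    - [0,0,0.03,0]
    - [0,0,0.08,0]
    - [0,0,0.14,0]
    - [0,0,0.2,0]
    - [0,0,0.22,0]
    - [0,0,0.22,0]
    - [0,0,0.22,0]
    - [0,0,0.22,0]

```text
time: 9.68
tool_pos: [0.5975, 0.0587, 0.1987]
ee_rot: [-3.14, 0.004, 0.296]
wrist_force: [0.6, -1.3, -0.3]
width: 0.061
finger_force: 0.0
```

```bash
python3 - <<'E'
from h import *
for i in range(8): im=robot.snapshot('wrist')
o=robot.get_obs(); im=robot.snapshot('wrist')[:,:,::-1]; np.save('o5.npy',o,allow_pickle=True)
print(o['tool_pos'],o['ee_rot'],o['width']); C=cam('wrist',o)
print(proj(C,[.5987,.0607,.05]),proj(C,[.5987,.0607,.122]),proj(C,[.642,.1448,.12]))
hsv=cv2.cvtColor(np.ascontiguousarray(im),cv2.COLOR_BGR2HSV)
roi=np.zeros(im.shape[:2],bool); roi[80:190,130:260]=1
for c,s,l in blobs((hsv[...,2]<60)&roi): print('knob',c,s)
cv2.imwrite('pics/w5.png',im)
E
```

```text
[0.59843594 0.05869079 0.20079546] [-3.14143961e+00  8.65532293e-04  2.95789278e-01] 0.06114015765833589
(np.float64(280.46742600264974), np.float64(196.54461318729355)) (np.float64(279.8704753714824), np.float64(213.19907689342062)) (np.float64(196.78146908790774), np.float64(134.51347827530861))
knob [141.21020093  93.43431221] [130  80  24  31 647]
knob [203.95741056 137.53321976] [188 128  35  21 587]
knob [237.82564103 177.4       ] [228 168  25  17 195]
```

View pics/w5.png

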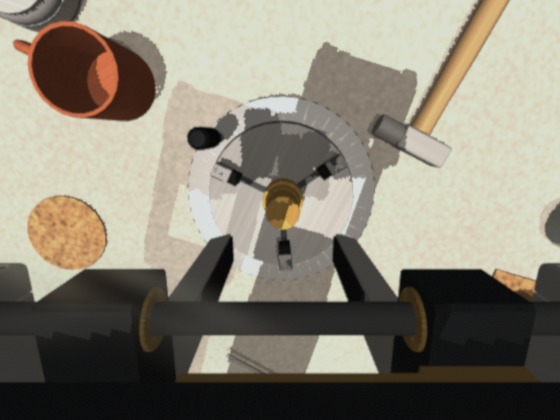

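The casting stands free in the middle with its stem top at (282,211). The knob top is at (198,137), giving about (0.6405, 0.1438). I'll go to the knob now.

Request:
arm_command:
  targets:
    - [0.03,0.06,0,0]
    - [0.06,0.12,0,0]
    - [0.084,0.17,0,0]
    - [0.084,0.17,-0.06,0]
    - [0.084,0.17,-0.12,0]
    - [0.084,0.17,-0.18,0]
    - [0.084,0.17,-0.22,0]
    - [0.084,0.17,-0.239,0]

```text
time: 10.8
tool_pos: [0.6383, 0.1435, 0.0773]
ee_rot: [-3.141, 0.007, 0.296]
wrist_force: [-0.1, 0.2, 0.0]
width: 0.0611
finger_force: 0.0
```

Request:
arm_command:
  targets:
    - [0,0,0,0]
    - [0,0,0,0]
    - [0,0,0,0]
    - [0,0,0,0]
    - [0,0,0,0]
    - [0,0,0,0]
    - [0,0,0,0]
    - [0,0,0,0]

```text
time: 11.47
tool_pos: [0.6408, 0.1437, 0.0823]
ee_rot: [3.141, -0.001, 0.296]
wrist_force: [0.4, -0.2, 0.4]
width: 0.0608
finger_force: 0.0
```

Request:
arm_command:
  targets:
    - [0,0,0,0]
    - [0,0,0,0]
    - [0,0,0,0]
    - [0,0,0,0]
    - [0,0,0,0]
    - [0,0,0,0]
    - [0,0,0,0]
    - [0,0,0,0]
  claw: 1

```text
time: 12.13
tool_pos: [0.6404, 0.1447, 0.0818]
ee_rot: [-3.14, -0.0, 0.296]
wrist_force: [0.0, 3.2, -0.7]
width: 0.0193
finger_force: 30.0
```

Request:
arm_command:
  targets:
    - [0,0,0,0]
    - [0,0,0,0]
    - [0,0,0,0]
    - [0,0,0,0]

```text
time: 12.47
tool_pos: [0.6404, 0.1446, 0.0818]
ee_rot: [-3.14, -0.0, 0.296]
wrist_force: [-0.7, 4.8, 0.4]
width: 0.0196
finger_force: 30.0
```

```bash
cat > ring.py <<'E'
import sys,numpy as np
C=np.array([.5987,.0605]);r=.0935
a0,step,n=map(float,sys.argv[1:4]); cmd=np.array(list(map(float,sys.argv[4:6]))) if len(sys.argv)>4 else None
pt=lambda a:C+r*np.array([np.cos(np.radians(a)),np.sin(np.radians(a))])
for c in range(int(n)):
    b=pt(a0) if cmd is None or c else cmd
    print(a0,[[round(float(x),3) for x in (pt(a0-step*k)-b)/.5]+[0,0] for k in range(1,9)]); a0-=8*step
E
python3 ring.py 63.5 7.5 5 .6408 .1437
```

```text
63.5 [[0.02, -0.011, 0, 0], [0.04, -0.026, 0, 0], [0.057, -0.044, 0, 0], [0.072, -0.063, 0, 0], [0.084, -0.084, 0, 0], [0.093, -0.107, 0, 0], [0.099, -0.131, 0, 0], [0.102, -0.155, 0, 0]]
3.5 [[-0.0, -0.024, 0, 0], [-0.003, -0.049, 0, 0], [-0.01, -0.072, 0, 0], [-0.019, -0.095, 0, 0], [-0.032, -0.116, 0, 0], [-0.047, -0.135, 0, 0], [-0.064, -0.153, 0, 0], [-0.083, -0.167, 0, 0]]
-56.5 [[-0.021, -0.012, 0, 0], [-0.044, -0.021, 0, 0], [-0.068, -0.028, 0, 0], [-0.092, -0.031, 0, 0], [-0.116, -0.031, 0, 0], [-0.14, -0.027, 0, 0], [-0.164, -0.021, 0, 0], [-0.187, -0.011, 0, 0]]
-116.5 [[-0.021, 0.012, 0, 0], [-0.04, 0.027, 0, 0], [-0.058, 0.045, 0, 0], [-0.072, 0.064, 0, 0], [-0.085, 0.085, 0, 0], [-0.094, 0.108, 0, 0], [-0.1, 0.132, 0, 0], [-0.103, 0.156, 0, 0]]
-176.5 [[0.0, 0.024, 0, 0], [0.003, 0.049, 0, 0], [0.01, 0.072, 0, 0], [0.019, 0.095, 0, 0], [0.032, 0.116, 0, 0], [0.047, 0.135, 0, 0], [0.064, 0.153, 0, 0], [0.083, 0.167, 0, 0]]
```

Request:
arm_command:
  targets:
    - [0.02,-0.011,0,0]
    - [0.04,-0.026,0,0]
    - [0.057,-0.044,0,0]
    - [0.072,-0.063,0,0]
    - [0.084,-0.084,0,0]
    - [0.093,-0.107,0,0]
    - [0.099,-0.131,0,0]
    - [0.102,-0.155,0,0]

```text
time: 13.13
tool_pos: [0.6923, 0.0645, 0.0818]
ee_rot: [3.141, -0.001, 0.295]
wrist_force: [1.2, 3.8, -0.4]
width: 0.0195
finger_force: 30.0
```

Request:
arm_command:
  targets:
    - [0,0,0,0]
    - [0,0,0,0]
    - [0,0,0,0]
    - [0,0,0,0]

```text
time: 13.47
tool_pos: [0.6922, 0.0649, 0.0818]
ee_rot: [3.139, -0.001, 0.295]
wrist_force: [3.2, -3.0, -1.7]
width: 0.0201
finger_force: 30.0
```

Request:
arm_command:
  targets:
    - [0.0,-0.024,0,0]
    - [-0.003,-0.049,0,0]
    - [-0.01,-0.072,0,0]
    - [-0.019,-0.095,0,0]
    - [-0.032,-0.116,0,0]
    - [-0.047,-0.135,0,0]
    - [-0.064,-0.153,0,0]
    - [-0.083,-0.167,0,0]

```text
time: 14.13
tool_pos: [0.6507, -0.0168, 0.0818]
ee_rot: [-3.141, -0.003, 0.297]
wrist_force: [4.2, 0.2, -2.0]
width: 0.0195
finger_force: 30.0
```

Request:
arm_command:
  targets:
    - [-0.021,-0.012,0,0]
    - [-0.044,-0.021,0,0]
    - [-0.068,-0.028,0,0]
    - [-0.092,-0.031,0,0]
    - [-0.116,-0.031,0,0]
    - [-0.14,-0.027,0,0]
    - [-0.164,-0.021,0,0]
    - [-0.187,-0.011,0,0]

```text
time: 14.8
tool_pos: [0.5564, -0.0224, 0.0818]
ee_rot: [3.141, -0.001, 0.296]
wrist_force: [3.5, -0.4, -2.2]
width: 0.0196
finger_force: 30.0
```

Request:
arm_command:
  targets:
    - [-0.021,0.012,0,0]
    - [-0.04,0.027,0,0]
    - [-0.058,0.045,0,0]
    - [-0.072,0.064,0,0]
    - [-0.085,0.085,0,0]
    - [-0.094,0.108,0,0]
    - [-0.1,0.132,0,0]
    - [-0.103,0.156,0,0]

```text
time: 15.47
tool_pos: [0.5053, 0.0555, 0.0818]
ee_rot: [3.139, -0.001, 0.296]
wrist_force: [6.7, -2.6, -6.9]
width: 0.0193
finger_force: 30.0
```

Request:
arm_command:
  targets:
    - [0.0,0.024,0,0]
    - [0.003,0.049,0,0]
    - [0.01,0.072,0,0]
    - [0.019,0.095,0,0]
    - [0.032,0.116,0,0]
    - [0.047,0.135,0,0]
    - [0.064,0.153,0,0]
    - [0.083,0.167,0,0]

```text
time: 16.13
tool_pos: [0.5452, 0.1377, 0.0818]
ee_rot: [3.138, 0.005, 0.296]
wrist_force: [-0.1, -6.1, 0.1]
width: 0.0195
finger_force: 30.0
```

Request:
arm_command:
  targets:
    - [0,0,0,0]
    - [0,0,0,0]
    - [0,0,0,0]
    - [0,0,0,0]

```text
time: 16.47
tool_pos: [0.5467, 0.1387, 0.0818]
ee_rot: [3.141, -0.001, 0.296]
wrist_force: [5.2, -1.5, -3.7]
width: 0.0195
finger_force: 30.0
```

```bash
python3 - <<'E'
from h import *
ims={n:robot.snapshot(n)[:,:,::-1] for n in('side','wrist')}
o=robot.get_obs();d=o['tool_pos'][:2]-[.5987,.0605]; print(np.degrees(np.arctan2(d[1],d[0])),np.hypot(*d),o['wrist_force'])
cv2.imwrite('pics/c6.png',np.hstack([cv2.resize(ims['side'][150:230,180:285],(400,305)),cv2.resize(ims['wrist'],(400,305))]))
E
python3 ring.py 123.5 7.5 1; python3 ring.py 63.5 3 6
```

```text
123.67180085276499 0.09392886005866924 [ 4.57542994 -1.59707258 -4.10902622]
123.5 [[0.021, 0.012, 0, 0], [0.044, 0.021, 0, 0], [0.068, 0.028, 0, 0], [0.092, 0.031, 0, 0], [0.116, 0.031, 0, 0], [0.14, 0.027, 0, 0], [0.164, 0.021, 0, 0], [0.187, 0.011, 0, 0]]
63.5 [[0.009, -0.005, 0, 0], [0.017, -0.01, 0, 0], [0.025, -0.015, 0, 0], [0.033, -0.021, 0, 0], [0.04, -0.027, 0, 0], [0.048, -0.034, 0, 0], [0.054, -0.041, 0, 0], [0.061, -0.048, 0, 0]]
39.5 [[0.006, -0.008, 0, 0], [0.012, -0.016, 0, 0], [0.017, -0.024, 0, 0], [0.022, -0.033, 0, 0], [0.026, -0.041, 0, 0], [0.03, -0.05, 0, 0], [0.033, -0.06, 0, 0], [0.036, -0.069, 0, 0]]
15.5 [[0.002, -0.009, 0, 0], [0.004, -0.019, 0, 0], [0.006, -0.029, 0, 0], [0.006, -0.039, 0, 0], [0.007, -0.048, 0, 0], [0.007, -0.058, 0, 0], [0.006, -0.068, 0, 0], [0.005, -0.078, 0, 0]]
-8.5 [[-0.002, -0.01, 0, 0], [-0.004, -0.019, 0, 0], [-0.007, -0.029, 0, 0], [-0.01, -0.038, 0, 0], [-0.013, -0.047, 0, 0], [-0.018, -0.056, 0, 0], [-0.022, -0.064, 0, 0], [-0.027, -0.073, 0, 0]]
-32.5 [[-0.005, -0.008, 0, 0], [-0.011, -0.016, 0, 0], [-0.018, -0.023, 0, 0], [-0.024, -0.031, 0, 0], [-0.031, -0.037, 0, 0], [-0.039, -0.044, 0, 0], [-0.046, -0.05, 0, 0], [-0.055, -0.055, 0, 0]]
-56.5 [[-0.008, -0.005, 0, 0], [-0.017, -0.01, 0, 0], [-0.026, -0.014, 0, 0], [-0.035, -0.018, 0, 0], [-0.044, -0.021, 0, 0], [-0.053, -0.024, 0, 0], [-0.063, -0.027, 0, 0], [-0.072, -0.028, 0, 0]]
```

View pics/c6.png

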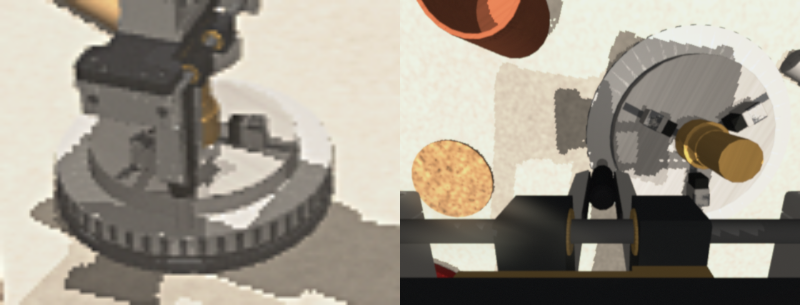

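The picture shows the jaws about two-thirds of the way in, around the centred, upright casting, with the knob firmly held. Free-turning drag is about 3 N. I'll carry on winding.

Request:
arm_command:
  targets:
    - [0.021,0.012,0,0]
    - [0.044,0.021,0,0]
    - [0.068,0.028,0,0]
    - [0.092,0.031,0,0]
    - [0.116,0.031,0,0]
    - [0.14,0.027,0,0]
    - [0.164,0.021,0,0]
    - [0.187,0.011,0,0]

```text
time: 17.23
tool_pos: [0.6373, 0.1462, 0.0818]
ee_rot: [-3.138, 0.005, 0.298]
wrist_force: [-3.6, 1.6, 1.1]
width: 0.0192
finger_force: 30.0
```

Request:
arm_command:
  targets:
    - [0.009,-0.005,0,0]
    - [0.017,-0.01,0,0]
    - [0.025,-0.015,0,0]
    - [0.033,-0.021,0,0]
    - [0.04,-0.027,0,0]
    - [0.048,-0.034,0,0]
    - [0.054,-0.041,0,0]
    - [0.061,-0.048,0,0]

```text
time: 17.9
tool_pos: [0.6711, 0.1203, 0.0818]
ee_rot: [-3.141, -0.001, 0.296]
wrist_force: [1.0, 4.2, -1.2]
width: 0.0198
finger_force: 30.0
```

Request:
arm_command:
  targets:
    - [0.006,-0.008,0,0]
    - [0.012,-0.016,0,0]
    - [0.017,-0.024,0,0]
    - [0.022,-0.033,0,0]
    - [0.026,-0.041,0,0]
    - [0.03,-0.05,0,0]
    - [0.033,-0.06,0,0]
    - [0.036,-0.069,0,0]

```text
time: 18.57
tool_pos: [0.6891, 0.085, 0.0818]
ee_rot: [3.141, -0.001, 0.296]
wrist_force: [1.9, 4.3, -1.5]
width: 0.0198
finger_force: 30.0
```

Request:
arm_command:
  targets:
    - [0.002,-0.009,0,0]
    - [0.004,-0.019,0,0]
    - [0.006,-0.029,0,0]
    - [0.006,-0.039,0,0]
    - [0.006,-0.044,0,0]

```text
time: 18.98
tool_pos: [0.6922, 0.0625, 0.0819]
ee_rot: [3.14, -0.001, 0.295]
wrist_force: [4.1, 3.8, -2.4]
width: 0.0197
finger_force: 30.0
```

```bash
python3 ring.py 2.0 1.5 6 | head -6; python3 - <<'E'
from h import *
o=robot.get_obs(); print(o['wrist_force'],o['tool_pos'])
E
```

```text
2.0 [[0.0, -0.005, 0, 0], [0.0, -0.01, 0, 0], [-0.0, -0.015, 0, 0], [-0.0, -0.02, 0, 0], [-0.001, -0.024, 0, 0], [-0.001, -0.029, 0, 0], [-0.002, -0.034, 0, 0], [-0.003, -0.039, 0, 0]]
-10.0 [[-0.001, -0.005, 0, 0], [-0.002, -0.01, 0, 0], [-0.003, -0.014, 0, 0], [-0.004, -0.019, 0, 0], [-0.006, -0.024, 0, 0], [-0.007, -0.028, 0, 0], [-0.009, -0.033, 0, 0], [-0.011, -0.038, 0, 0]]
-22.0 [[-0.002, -0.005, 0, 0], [-0.004, -0.009, 0, 0], [-0.006, -0.013, 0, 0], [-0.008, -0.018, 0, 0], [-0.011, -0.022, 0, 0], [-0.013, -0.026, 0, 0], [-0.016, -0.03, 0, 0], [-0.018, -0.035, 0, 0]]
-34.0 [[-0.003, -0.004, 0, 0], [-0.006, -0.008, 0, 0], [-0.009, -0.012, 0, 0], [-0.012, -0.016, 0, 0], [-0.015, -0.019, 0, 0], [-0.018, -0.023, 0, 0], [-0.022, -0.027, 0, 0], [-0.025, -0.03, 0, 0]]
-46.0 [[-0.004, -0.003, 0, 0], [-0.007, -0.007, 0, 0], [-0.011, -0.01, 0, 0], [-0.015, -0.013, 0, 0], [-0.019, -0.016, 0, 0], [-0.023, -0.019, 0, 0], [-0.027, -0.021, 0, 0], [-0.031, -0.024, 0, 0]]
-58.0 [[-0.004, -0.003, 0, 0], [-0.008, -0.005, 0, 0], [-0.013, -0.007, 0, 0], [-0.017, -0.009, 0, 0], [-0.022, -0.012, 0, 0], [-0.026, -0.014, 0, 0], [-0.031, -0.015, 0, 0], [-0.035, -0.017, 0, 0]]
[ 4.11479128  3.81116383 -2.42129344] [0.69217793 0.06245709 0.08187487]
```

Tangential drag is 3.8 N, still almost free. I'll go on slowly.

Request:
arm_command:
  targets:
    - [0.0,-0.005,0,0]
    - [0.0,-0.01,0,0]
    - [0.0,-0.015,0,0]
    - [0.0,-0.02,0,0]
    - [-0.001,-0.024,0,0]
    - [-0.001,-0.029,0,0]
    - [-0.002,-0.034,0,0]
    - [-0.003,-0.039,0,0]

```text
time: 19.65
tool_pos: [0.6906, 0.0436, 0.0819]
ee_rot: [3.14, -0.001, 0.296]
wrist_force: [4.3, 1.8, -3.2]
width: 0.0196
finger_force: 30.0
```

Request:
arm_command:
  targets:
    - [-0.001,-0.005,0,0]
    - [-0.002,-0.01,0,0]
    - [-0.003,-0.014,0,0]
    - [-0.004,-0.019,0,0]
    - [-0.006,-0.024,0,0]
    - [-0.007,-0.028,0,0]
    - [-0.009,-0.033,0,0]
    - [-0.011,-0.038,0,0]

```text
time: 20.32
tool_pos: [0.6849, 0.0247, 0.0819]
ee_rot: [3.141, -0.001, 0.296]
wrist_force: [5.2, 2.6, -3.0]
width: 0.0194
finger_force: 30.0
```

Request:
arm_command:
  targets:
    - [-0.002,-0.005,0,0]
    - [-0.004,-0.009,0,0]
    - [-0.006,-0.013,0,0]
    - [-0.008,-0.018,0,0]

```text
time: 20.65
tool_pos: [0.6807, 0.016, 0.0819]
ee_rot: [3.141, -0.0, 0.296]
wrist_force: [3.4, 3.3, -3.5]
width: 0.0193
finger_force: 30.0
```

```bash
python3 - <<'E'
from h import *
im=robot.snapshot('side')[:,:,::-1];w=robot.snapshot('wrist')[:,:,::-1]
cv2.imwrite('pics/c7.png',np.hstack([cv2.resize(im[150:230,180:285],(400,305)),cv2.resize(w,(400,305))]))
E
```

```text
(no output)
```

View pics/c7.png

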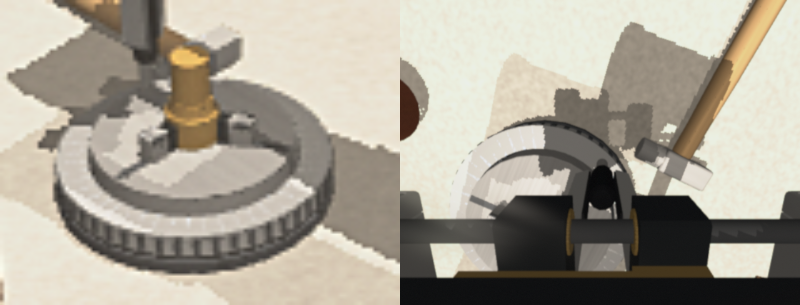

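The side view shows the jaws at or very near the foot, with the casting upright and centred. Drag is 4.5 N.

Request:
arm_command:
  targets:
    - [-0.003,-0.004,0,0]
    - [-0.005,-0.008,0,0]
    - [-0.008,-0.013,0,0]
    - [-0.01,-0.017,0,0]

```text
time: 21.08
tool_pos: [0.6757, 0.0078, 0.0819]
ee_rot: [-3.141, -0.001, 0.296]
wrist_force: [3.7, 3.0, -3.1]
width: 0.0197
finger_force: 30.0
```

Request:
arm_command:
  targets:
    - [-0.003,-0.004,0,0]
    - [-0.006,-0.008,0,0]
    - [-0.009,-0.012,0,0]
    - [-0.012,-0.016,0,0]

```text
time: 21.42
tool_pos: [0.6698, 0.0001, 0.0819]
ee_rot: [-3.141, -0.001, 0.296]
wrist_force: [4.6, 2.5, -2.6]
width: 0.0197
finger_force: 30.0
```

Request:
arm_command:
  targets:
    - [-0.003,-0.003,0,0]
    - [-0.006,-0.007,0,0]
    - [-0.01,-0.011,0,0]
    - [-0.013,-0.014,0,0]

```text
time: 21.75
tool_pos: [0.6633, -0.0067, 0.0818]
ee_rot: [-3.141, -0.001, 0.296]
wrist_force: [5.0, 3.7, -2.5]
width: 0.0193
finger_force: 30.0
```

Request:
arm_command:
  targets:
    - [-0.004,-0.003,0,0]
    - [-0.007,-0.007,0,0]
    - [-0.011,-0.01,0,0]
    - [-0.015,-0.013,0,0]

```text
time: 22.08
tool_pos: [0.656, -0.013, 0.0818]
ee_rot: [-3.141, -0.002, 0.296]
wrist_force: [5.3, 3.6, -4.4]
width: 0.0191
finger_force: 30.0
```

Request:
arm_command:
  targets:
    - [-0.004,-0.003,0,0]
    - [-0.008,-0.006,0,0]
    - [-0.012,-0.009,0,0]
    - [-0.016,-0.012,0,0]

```text
time: 22.42
tool_pos: [0.6481, -0.0185, 0.0819]
ee_rot: [-3.14, -0.002, 0.297]
wrist_force: [5.2, 4.6, -3.8]
width: 0.0194
finger_force: 30.0
```

```bash
python3 - <<'E'
from h import *
F=[]
for i in range(6): F.append(robot.get_obs()['wrist_force']); robot.snapshot('wrist')
o=robot.get_obs();d=o['tool_pos'][:2]-[.5987,.0605]; a=np.arctan2(d[1],d[0]); F=np.array(F);print(np.degrees(a),F.mean(0),F@[np.sin(a),-np.cos(a),0])
im=robot.snapshot('side')[:,:,::-1]; cv2.imwrite('pics/s8.png',im)
# stem top in side view vs. centre prediction
hsv=cv2.cvtColor(np.ascontiguousarray(im),cv2.COLOR_BGR2HSV); m=cv2.inRange(hsv,(14,120,90),(26,255,255))
r=np.zeros_like(m); r[140:200,215:250]=m[140:200,215:250]; 
for c,s,l in blobs(r,20): print(c,s)
S=cam('side'); print([proj(S,[.5987,.0605,z]) for z in(.05,.075,.122)])
E
```

```text
-58.35335108381014 [ 4.53259193  4.5164201  -3.59768178] [-6.84965443 -7.25882151 -7.05443725 -5.54455317 -5.2645279  -5.39760956]
[230.46186441 175.74152542] [223 162  14  27 236]
[(np.float64(230.94084451931676), np.float64(184.43590195262541)), (np.float64(230.54625210274776), np.float64(177.3419854634631)), (np.float64(229.78220512466902), np.float64(163.60607664033898))]
```

Drag while moving is about 7 N, roughly 32 N per jaw, which is snug. I'll release the knob and rise.

Request:
arm_command:
  targets:
    - [0,0,0,0]
    - [0,0,0,0]
    - [0,0,0,0]
    - [0,0,0,0]
    - [0,0,0,0]
    - [0,0,0,0]
    - [0,0,0,0]
    - [0,0,0,0]
  claw: 0.35

```text
time: 23.43
tool_pos: [0.6475, -0.0199, 0.0818]
ee_rot: [3.141, 0.0, 0.296]
wrist_force: [-0.1, 0.3, 0.1]
width: 0.0609
finger_force: 0.0
```

Request:
arm_command:
  targets:
    - [0,0,0.03,0]
    - [0,0,0.08,0]
    - [0,0,0.14,0]
    - [0,0,0.2,0]
    - [0,0,0.26,0]
    - [0,0,0.3,0]
    - [0,0,0.3,0]
    - [0,0,0.3,0]

```text
time: 24.1
tool_pos: [0.6482, -0.0199, 0.2332]
ee_rot: [3.14, -0.003, 0.296]
wrist_force: [0.0, -0.5, 0.3]
width: 0.061
finger_force: 0.0
```

Request:
arm_command:
  targets:
    - [-0.1,-0.2,0,0]
    - [-0.1,-0.2,0,0]
    - [-0.1,-0.2,0,0]
    - [-0.1,-0.2,0,0]
    - [-0.1,-0.2,0,0]
    - [-0.1,-0.2,0,0]
    - [-0.1,-0.2,0,0]
    - [-0.1,-0.2,0,0]

```text
time: 24.77
tool_pos: [0.5979, -0.1184, 0.231]
ee_rot: [-3.141, 0.001, 0.298]
wrist_force: [-0.3, 0.1, 0.6]
width: 0.0613
finger_force: 0.0
```

```bash
python3 - <<'E'
from h import *
for n in('side','top'):
    im=robot.snapshot(n); C=cam(n); hsv=cv2.cvtColor(im,cv2.COLOR_RGB2HSV); m=cv2.inRange(hsv,(14,100,80),(27,255,255))
    u,v=map(int,proj(C,[.5987,.0605,.09])); r=np.zeros_like(m); r[v-25:v+25,u-18:u+18]=m[v-25:v+25,u-18:u+18]
    for c,s,l in blobs(r,20): print(n,c,s)
    print([np.round(proj(C,[.5987,.0605,z]),1) for z in(.05,.122)])
    if n=='top':
        d=(hsv[...,2]<60); k=np.zeros_like(d); u,v=map(int,proj(C,[.6476,-.0192,.11])); k[v-14:v+14,u-14:u+14]=1
        for c,s,l in blobs(d&k,20): print('knob',c,onz(C,*c,.11))
print(robot.get_obs()['tool_pos'],robot.get_obs()['wrist_force'])
E
```

```text
side [227.31621622 171.21621622] [212 151  26  38 370]
[array([230.9, 184.4]), array([229.8, 163.6])]
top [283.23214286 147.19196429] [275 139  16  18 224]
[array([282.3, 150. ]), array([283.1, 144.8])]
knob [311.         120.61818182] [ 0.65924059 -0.00864488  0.11      ]
[ 0.59798488 -0.11870389  0.23146765] [0.47514014 0.21753931 0.74417705]
```

```bash
python3 - <<'E'
from h import *
im=robot.snapshot('top'); C=cam('top'); hsv=cv2.cvtColor(im,cv2.COLOR_RGB2HSV)
u,v=map(int,proj(C,[.6476,-.0192,.11])); print(u,v); print(hsv[v-16:v+16,u-16:u+16,2]//10)
E
```

```text
315 125
[[17 17 17 ... 17 17 16]
 [17 17 17 ... 17 17 17]
 [17 17 17 ... 17 17 17]
 ...
 [15 15 15 ... 16 16 16]
 [15 15 15 ... 16 16 16]
 [15 15 15 ... 16 16 16]]
```

```bash
python3 - <<'E'
from h import *
im=robot.snapshot('top'); C=cam('top'); hsv=cv2.cvtColor(im,cv2.COLOR_RGB2HSV)
for r in hsv[108:142,294:332,2]//10: print(' '.join('%2d'%x for x in r))
print([np.round(proj(C,[.6476,-.0192,z]),1) for z in (.066,.12)])
o=robot.get_obs(); W=cam('wrist',o); print(np.round(proj(W,[.6476,-.0192,.11]),1))
E
```

```text
17 17 17 17 17 17 17 17 17 17 17 17 17 17 17 17 17 17 16 14 14 15 15 15 15 15 14 14 14 13 13 14 16 16 16 16 16 15
17 18 17 17 17 17 17 17 17 17 17 17 17 17 17 17 17 17 16 14 15 16 17 17 16 16 16 16 15 15 14 15 16 17 17 17 16 16
17 17 17 17 17 17 17 17 17 17 17 17 17 17 17 17 17 17 16 14 15 17 17 17 17 17 17 17 16 16 16 16 17 17 17 17 17 17
17 16 17 17 17 17 17 17 17 17 17 17 18 17 17 17 17 17 16 14 15 17 17 17 17 17 17 17 17 17 16 16 17 17 17 17 17 17
17 17 17 17 17 17 16 17 17 17 17 17 17 18 17 18 17 17 15 14 15 16 16 16 17 17 17 17 17 17 16 16 17 17 17 17 17 17
17 17 17 17 16 16 15 16 17 17 17 17 17 17 17 17 17 16 15 14 14 15 15 15 15 16 16 16 16 16 16 16 17 17 17 17 17 17
17 17 17 16 16 15 15 16 16 17 17 17 17 17 17 17 15 13 12 11 12 13 13 13 14 14 15 15 15 15 15 16 17 17 17 17 17 17
17 17 16 16 16 16 16 16 16 16 16 16 17 17 17 15 12  9  7  7  8 10 12 12 12 13 13 13 13 13 14 15 16 16 16 16 16 15
17 17 16 16 16 16 16 16 16 16 15 16 16 16 15 11  7  5  3  4  5  9 12 13 13 13 13 12 12 11 11 12 12 13 13 13 13 12
17 16 16 16 16 16 16 16 16 16 16 16 16 15 12  7  4  2  2  2  4  8 14 16 16
[... 2136 characters left out ...]
 14 14 14 15 16 16 16 16 16 16 16 15 14 15 16 16 16 16 16 16 16 16 16
 9 10 12 14 14 15 15 15 15 15 14 15 14 14 14 14 14 14 15 16 16 16 16 16 16 16 16 15 15 16 16 16 16 16 16 16 16 16
10 12 14 14 15 15 15 15 15 15 14 14 15 14 14 14 14 14 15 16 16 16 16 16 16 16 16 15 16 16 16 16 16 16 16 16 16 16
12 14 14 15 15 15 15 15 15 15 15 15 15 14 14 14 14 14 14 15 16 16 16 16 16 16 16 16 16 16 16 16 16 16 16 16 16 16
13 15 15 15 15 15 15 15 15 15 15 15 15 14 14 14 14 14 13 15 16 16 16 16 16 16 16 16 15 15 16 16 16 16 16 16 16 16
14 15 15 15 15 15 15 15 15 15 15 15 14 15 14 14 14 14 13 14 16 16 16 16 16 16 16 16 15 15 16 16 16 16 16 16 16 16
[array([313.9, 129.2]), array([315.8, 124.4])]
[195.9 123.5]
```

The ring sprang back about 8–10° after I let go. That fits the jaw load backing off to about 27 N, where ring friction (3 N × 9) holds it, which is still snug. The casting is centred in both views, so I'm handing in.

```bash
python3 -c "
from bench import robot
print(robot.close_job())"
```

```text
the job is handed in; nothing more can be done
None
```

The casting from the round pad stands upright in the middle of the chuck with all three jaws closed on it at an estimated 27 N each, the arm is clear, and the job is handed in (no verdict was returned).

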